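# Feel the free play of a turntable's drive lever

## Robot

A 6-joint arm with a two-finger parallel gripper is mounted at the origin on a cart in front of the work surface, level with it; the furniture and walls round the work are solid. World frame = base frame: x ahead of the robot, y to its left, z up, the work surface at z = 0. Lengths are in m, angles in rad, forces in N, time in s.
With the tool pointing down it reaches from about 0.375 to 0.9 m from the base axis. Payload 3.1 kg.
Tool frame: the origin (TCP) lies midway between the tips of the shut fingers; the grasp point (between the pads) lies 19 mm behind it (pinch_z is the distance from the TCP to the grasp point, in m); y points along the fingers, z is the direction in which the jaws open and shut, and the axes are right-handed (so a half turn about y gives the same grasp; the last joint's range is limited). The gripper opens to 87 mm and grips with 3 to 60 N. Pads are 19 mm wide; open, the fingers measure 117 mm over their backs; the gripper's body (75 mm by 190 mm) begins 51 mm behind the grasp point.
Start: joints at [-1.355, 0.527, 1.433, -0, 1.181, -0.178], TCP at [0.24, -0.577, 0.223] pointing down, gripper open.
Joint ranges: [-3.08, 3.08], [-0.75, 2.2], [0.22, 2.44], [-1.43, 4.57], [0, 2.65], [-2.85, 2.85]. Speed limits (rad/s): [2.79, 2.79, 3.14, 3.14, 3.14, 3.14].

## Interface

Orientations are given as a unit quaternion [x, y, z, w].
In Python, from rig import * gives the robot as it stands.
- The arm moves only by the tool drive_tool, never from a script. Its argument "plan" is a list of rows, each a list of 7 numbers: the shift along the tool's x, y, z in mm, then the turn, a rotation vector about the tool's x, y, z in degrees, then the finger opening in mm, from 0 to 87. A call has 1 to 10 rows; each row is the pose to reach, as a shift and turn from the pose commanded when the call began, along the tool's axes at that moment; what a row does not reach only later rows make up. A row lasts 1/10 s, in which the tool goes at most 50 mm and 8.59 degrees, less where a joint would pass 70% of its speed; a pose out of reach is approached as far as the arm can. A call with a gripper value outside its range is refused whole. The fingers move at their own pace and stop on an object; "newtons" is the grip in N (left out, the last holds). Time passes only in rows, so rows that repeat a pose let the fingers close. It gives the time, the measured TCP pose, the force and the opening at its end, in the units of the state.
- get_obs(): the state, without advancing time (a new reading comes with each control period).
- camera(name): name is "scene" or "side" or "wrist"; returns the picture (480x640x3 uint8, blue, green, red); there is no depth.
- get_calibration(name): a dict with "fx", "fy", "cx", "cy" (pixels), "origin" and "rotation" of the camera in the world; the wrist camera has in their place "tool_from_camera" (4x4, takes a point from camera to tool coordinates, whose origin is the TCP and whose axes are the tool frame's). Camera axes: x right, y down, z forward; pixel columns grow to the right and rows downward; lengths in m; the calibration is good to about 2 mm. The wrist camera is an equidistant fisheye: a pixel r from the principal point sees the ray r / f radians off the axis. A picture is of the moment at which its call begins: read the wrist's pose just before it. get_calibration takes no time and is no camera call.
- hand_in(): hands the job in, once; it reports no verdict.
Trained networks look in the newest picture that a camera, given by its name, has taken for a name from the list of things; names that differ only in an ending like _2 or _b are one class to them, and where a whole thing is asked for, a point or a joint stands for the part that bears it (a point fixed in the world has none). Each returns a list of dicts, best first, with "conf" (0 to 1); they miss things now and then, are a little off and sometimes report something else, mostly with a low value. They report only what shows in the picture. A call takes as long as a camera call.
- spot_in(camera, target): "location" ([column, row] in pixels, amid what is visible of it).
- mark_of(camera, target): "location" ([column, row] in pixels: a listed point, or the origin of a listed thing).
The state is a dict: "time": time; "q": joint angles; "joint_velocities": joint speeds; "joint_torque": joint torques, N m; "position": TCP position; "tool_rot": TCP orientation; "ft_force": force on the tool from outside, world axes, zero at the start; "moment": the same for the moment, N m; "grip_width": finger opening in m.
Only numpy, scipy, OpenCV 4.12 (cv2) and the standard library are available. Lean on these libraries where they do the work, as an engineer would, in place of code of your own. Each camera call takes 0.05 s, during which the arm holds its last target. There are 200 camera calls.

## Task

Check the free play of the larger hand turntable: swing its lever to the left, as the robot sees it, until it meets the stop pin, then to the right until it meets the other pin, without turning the stiff disc along. Then let go of the lever with it standing about half-way between the two pins, so that nothing bears on the disc, and leave the smaller turntable's lever as it is.

Things in the scene. Friction and masses are not known exactly. Their poses are not given: they have to be found in the camera images.
- large_lever (a joint): Angle (rad) of the larger turntable's dark steel lever relative to its disc, about the vertical hub axis: 0 half-way between the stop pins, growing as the handle goes to the robot's left (clockwise from above); meets the pins at +0.35 and -0.35. It moves easily (under 1 N at the handle) and stays where left. Beyond a pin it drives the stiff disc along (about 11 N at the handle; no spring-back).
- handle (a point): Centre of the upright round wooden handle, 20 mm in diameter and 50 mm tall (51 to 101 mm above the table), free all round, at the end of the larger turntable's lever, 110 mm from the hub axis. The lever points toward the robot, up to 45 degrees off to either side at the start. z points up, x from the handle to the hub.
- stops_middle (a point): Point on top of the larger turntable's disc, half-way between its two stop pins (steel, 10 mm in diameter, 22 mm tall, 52 mm from the hub axis, one each side of the lever). z up, x to the hub axis; it turns with the disc. Disc: aluminium, 132 mm across, top 32 mm above the table, on a fixed square grey base of 152 mm.
- small_handle (a point): Centre of the handle of the smaller turntable, which looks alike but has a 112 mm base, a disc 92 mm across and its handle 80 mm from the hub; it stands about 0.3 m left or right of the larger one. To be left alone.

How it is judged:
On the way, in this order (a step that is already met when the one before it is completed fails the run):
1. the larger lever has been swung to the left, up to the stop pin (value of joint large_lever above 0.3 rad), for 0.1 s.
2. the larger lever has been swung to the right, up to the other pin (value of joint large_lever below -0.3 rad), for 0.1 s.
At the end, for the whole second after the job is handed in: The larger turntable's lever stands still within 0.175 rad (10 degrees) of half-way between its pins, its disc is within 12 mm of where it was (measured at the stop pins) and the smaller turntable's handle is within 15 mm of where it was (value of joint large_lever between -0.175 and 0.175 rad and velocity of joint large_lever between -0.05 and 0.05 rad/s); the robot touches nothing.
It fails at once if the larger turntable's disc was turned along (more than 12 mm at the stop pins) (distance of stops_middle from where it was at the start of the episode above 0.012 m).
It fails at once if the smaller turntable's handle was moved by more than 15 mm (distance of small_handle from where it was at the start of the episode above 0.015 m).
It also fails if it takes over 45 s, if anything falls off the work surface, if the arm or the gripper's body presses on something with over 40 N, if the wrist force passes 120 N, or if a joint passes its speed limit or range.

## Working session

There is one attempt and no reset: what is moved stays moved. The work goes in short steps, Python scripts to look and compute and a tool call to move; the robot and the scene stay as the last step left them, time stands still between calls to the robot, and variables do not carry over. Pictures are saved under pics/ and viewed, about 8 in all and at most 12, crops included, and the job is handed in when it is done.

Besides the shell and the picture viewer there is one more tool, called after ">>>" as a command line: name --pt "numbers of a row" for each row, then --argument value for the rest. drive_tool: Moves the arm, as the interface text tells. Its arguments: {"type":"object","properties":{"plan":{"type":"array","items":{"type":"array","items":{"type":"number"}}},"newtons":{"type":"number"}},"required":["plan"]}

```bash
mkdir -p pics; ls
cat > h.py <<'E'
from rig import *
import numpy as np, cv2
from scipy.spatial.transform import Rotation as R
def ray(cam,uv):
    c=get_calibration(cam); d=np.array([(uv[0]-c['cx'])/c['fx'],(uv[1]-c['cy'])/c['fy'],1.])
    return np.array(c['origin'],float),np.array(c['rotation'])@d
def atz(cam,uv,z):
    o,d=ray(cam,uv); return o+d*(z-o[2])/d[2]
def totool(p):
    s=get_obs(); return R.from_quat(s['tool_rot']).inv().apply(np.array(p)-s['position'])*1000
E
python3 - <<'E'
from h import *
s=get_obs();print(s['time'],s['position'],s['tool_rot'],R.from_quat(s['tool_rot']).as_matrix().round(3))
for c in ['scene','side']:
    im=camera(c);cv2.imwrite(f'pics/{c}0.png',im)
    for t,z in [('handle',.076),('stops_middle',.032),('small_handle',.076)]:
        for d in mark_of(c,t)[:3]: print(c,t,round(d['conf'],2),np.round(d['location'],1),atz(c,d['location'],z).round(3))
print(get_obs()['time'])
E
```

```text
pics
0.0 [ 0.24023641 -0.5761513   0.22154338] [-0.1386959   0.69417643 -0.69257371  0.13865131] [[-0.923 -0.001  0.385]
 [-0.385  0.002 -0.923]
 [-0.    -1.    -0.002]]Traceback (most recent call last):
  File "<stdin>", line 6, in <module>
  File "h.py", line 8, in atz
    o,d=ray(cam,uv); return o+d*(z-o[2])/d[2]
        ~~~^^^^^^^^
  File "h.py", line 6, in ray
    return np.array(c['origin'],float),np.array(c['rotation'])@d
                                       ~~~~~~~~~~~~~~~~~~~~~~~^~
ValueError: matmul: Input operand 1 has a mismatch in its core dimension 0, with gufunc signature (n?,k),(k,m?)->(n?,m?) (size 3 is different from 4)
```

```bash
sed -i "s/np.array(c\['rotation'\])@d/R.from_quat(c['rotation']).apply(d)/" h.py
python3 - <<'E'
from h import *
for c in ['scene','side']:
    im=camera(c);cv2.imwrite(f'pics/{c}0.png',im)
    print(get_calibration(c)['origin'])
    for t,z in [('handle',.076),('stops_middle',.032),('small_handle',.076)]:
        for d in mark_of(c,t)[:3]: print(c,t,round(d['conf'],2),np.round(d['location'],1),atz(c,d['location'],z).round(3))
print(get_obs()['time'])
E
```

```text
[-0.06044819  0.68417499  0.61939099]
scene handle 0.88 [400.3 215.1] [ 0.513 -0.22   0.076]
scene stops_middle 0.72 [368.5 232.7] [ 0.566 -0.189  0.032]
scene small_handle 0.85 [279.  289.7] [0.518 0.118 0.076]
[0.54329107 0.73363623 0.55272416]
side handle 0.68 [331.1 205.8] [ 0.517 -0.22   0.076]
side stops_middle 0.88 [308.8 228.3] [ 0.568 -0.196  0.032]
side small_handle 0.77 [331.5 292.8] [0.525 0.105 0.076]
side small_handle 0.68 [310.7 230.8] [ 0.562 -0.106  0.076]
0.5
```

View pics/scene0.png

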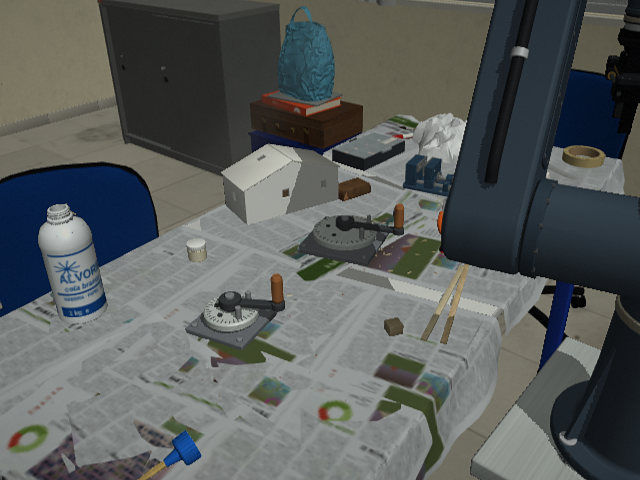

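View pics/side0.png

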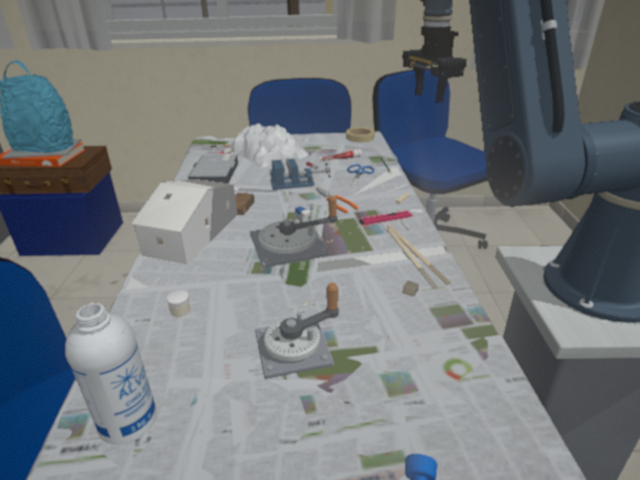

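Both cameras agree. The handle is at about (0.515, -0.22), with the scene image showing it at (400,215). The stops middle is at about (0.567, -0.192), which puts the hub near (0.612, -0.168). The small turntable stands to the left, at y≈0.11. I'll move above the handle with the jaws along the tangent.

>>> drive_tool --pt "-391 20 -223 0 -5 0 50" --pt "-391 20 -223 0 -5 0 50" --pt "-391 20 -223 0 -5 0 50" --pt "-391 20 -223 0 -5 0 50" --pt "-391 20 -223 0 -5 0 50" --pt "-391 20 -223 0 -5 0 50" --pt "-391 20 -223 0 -5 0 50" --pt "-391 20 -223 0 -5 0 50" --pt "-391 20 -223 0 -5 0 50" --pt "-391 20 -223 0 -5 0 50" --newtons 10

```text
time: 1.5
position: [0.5183, -0.2154, 0.2025]
tool_rot: [-0.171, 0.687, -0.686, 0.172]
ft_force: [-1.4, 0.9, 0.1]
grip_width: 0.0504
```

```bash
cat >> h.py <<'E'
def wz(uv,z):
    s=get_obs(); c=get_calibration('wrist'); T=np.array(c['tool_from_camera'])
    v=np.array([(uv[0]-c['cx']),(uv[1]-c['cy'])]); r=np.hypot(*v); f=c['fx']; th=r/f
    d=np.r_[np.sin(th)*v/max(r,1e-9),np.cos(th)]
    Q=R.from_quat(s['tool_rot']); o=Q.apply(T[:3,3])+s['position']; d=Q.apply(T[:3,:3]@d)
    return o+d*(z-o[2])/d[2]
def state():
    s=get_obs(); print('t',round(s['time'],2),'tcp',np.round(s['position'],4),'F',np.round(s['ft_force'],2),'w',round(s['grip_width'],4),'axes',R.from_quat(s['tool_rot']).as_matrix().round(3).tolist())
def look(n):
    state()
    cv2.imwrite(f'pics/{n}.png',camera('wrist'))
    for t,z in [('handle',.076),('stops_middle',.032)]:
        for d in mark_of('wrist',t)[:2]: print(t,round(d['conf'],2),np.round(d['location'],1),wz(d['location'],z).round(4))
E
python3 -c "
from h import *
look('w1')"
```

```text
t 1.5 tcp [ 0.5183 -0.2154  0.2025] F [-1.37  0.91  0.13] w 0.0504 axes [[-0.883, 0.001, 0.47], [-0.47, 0.002, -0.883], [-0.002, -1.0, -0.001]]
handle 0.95 [316.8 236. ] [ 0.5117 -0.2201  0.076 ]
stops_middle 0.95 [324.  161.5] [ 0.5643 -0.2005  0.032 ]
```

View pics/w1.png

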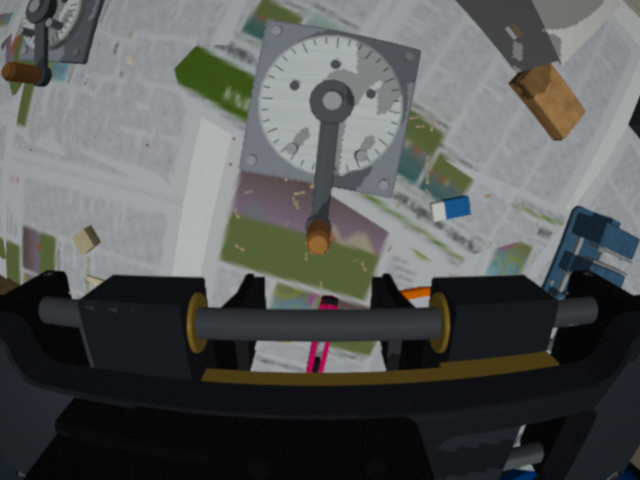

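The wrist view shows the handle at (317,236), the hub at (332,100), and the pins at about (292,147) on the left and (361,155) on the right. The lever lies between the pins.

Run:
```python
from h import *
ht=wz((317,222),.101); hb=wz((318,245),.076)
P=[wz(p,.043) for p in [(292,147),(361,155)]]
disc=wz((333,103),.032); hub=wz((332,100),.06)
# disc ellipse: edges left/right
L=wz((258,98),.032);Rr=wz((413,106),.032)
print('h',wz((316.8,236),.076),'pins',P,np.linalg.norm(P[0]-P[1]),'hub',hub,'disc LR mid',(L+Rr)/2,np.linalg.norm(L-Rr))
m=(P[0]+P[1])/2
for H in (hub,(L+Rr)/2):
  a=lambda p:np.arctan2(*(H-p)[[1,0]])
  print([round(np.linalg.norm((H-p)[:2]),4) for p in (*P,wz((316.8,236),.076))],'ang pins',[a(p) for p in P],'lever',a(wz((316.8,236),.076)), 'stops',a(wz((324,161.5),.032)))
```

```text
h [ 0.5110786  -0.22129628  0.076     ] pins [array([ 0.56320176, -0.16997745,  0.043     ]), array([ 0.58475595, -0.22545705,  0.043     ])] 0.05951948266254891 hub [ 0.61300649 -0.18157312  0.06      ] disc LR mid [ 0.6179664  -0.18444458  0.032     ] 0.1381474319444177
[np.float64(0.0511), np.float64(0.0522), np.float64(0.1094)] ang pins [np.float64(-0.22874747326575298), np.float64(0.9988230418497988)] lever 0.37161151777330426 stops 0.37090429735503544
[np.float64(0.0566), np.float64(0.0528), np.float64(0.1131)] ang pins [np.float64(-0.25826925265411316), np.float64(0.8901294917027187)] lever 0.33200792626692416 stops 0.2910081565323776
```

Lever angle ≈ 0 and the pin mid-direction is about 0.38 rad. The hub is at (0.613, -0.1815), and the radii measure 51, 52 and 109 mm, which matches the given sizes. Next I'll lower the open fingers round the handle and close lightly.

>>> drive_tool --pt "10 0 3 0 6 0 50" --pt "10 40 3 0 6 0 50" --pt "10 80 3 0 6 0 50" --pt "10 115 3 0 6 0 50" --pt "10 138 3 0 6 0 50" --pt "10 138 3 0 6 0 50" --pt "10 138 3 0 6 0 34" --pt "10 138 3 0 6 0 26" --pt "10 138 3 0 6 0 24" --pt "10 138 3 0 6 0 24" --newtons 20

```text
time: 2.65
position: [0.5084, -0.2283, 0.0658]
tool_rot: [0.132, -0.694, 0.695, -0.133]
ft_force: [-0.6, 0.1, 0.3]
grip_width: 0.028
```

```bash
python3 -c "
from h import *
look('w2')
cv2.imwrite('pics/s2.png',cv2.resize(camera('scene')[150:290,260:460],None,fx=3.5,fy=3.5))
i=cv2.imread('pics/w2.png')"
```

```text
t 2.65 tcp [ 0.5084 -0.2283  0.0658] F [-0.57  0.08  0.29] w 0.028 axes [[-0.93, 0.001, 0.368], [-0.368, -0.001, -0.93], [-0.001, -1.0, 0.001]]
handle 0.87 [309.3 286.2] [ 0.5152 -0.2204  0.076 ]
stops_middle 0.9 [303.6 147.6] [ 0.5682 -0.1954  0.032 ]
```

View pics/w2.png

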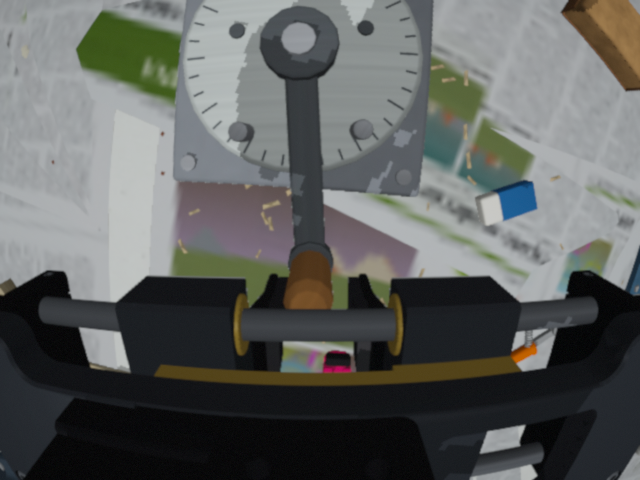

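The handle, at (309,280), stands between the fingers. It is about 8 mm hub-ward and 5 mm left of the finger centre. The pins at (240,130) and (362,130) straddle the lever about evenly. I'll recompute the geometry from this closer view.

Run:
```python
from h import *
P=[wz(p,.053) for p in [(240,130),(363,129)]]
hub=[wz((299,38),z) for z in (.06,.065)]
h=wz((309.3,286.2),.076)
print(P,np.linalg.norm(P[0]-P[1]),hub,h)
for H in hub:
  a=lambda p:np.arctan2(*(H-p)[[1,0]])
  print([round(np.linalg.norm((H-p)[:2]),4) for p in (*P,h)],[round(a(p),3) for p in (*P,h)])
```

```text
[array([ 0.5661486 , -0.16520011,  0.053     ]), array([ 0.58714341, -0.21819032,  0.053     ])] 0.056997753765792504 [array([ 0.61488865, -0.17583552,  0.06      ]), array([ 0.61365598, -0.17658765,  0.065     ])] [ 0.51531453 -0.22027628  0.076     ]
[np.float64(0.0499), np.float64(0.0506), np.float64(0.109)] [np.float64(-0.215), np.float64(0.991), np.float64(0.42)]
[np.float64(0.0489), np.float64(0.0493), np.float64(0.1076)] [np.float64(-0.235), np.float64(1.003), np.float64(0.418)]
```

>>> drive_tool --pt "-4 0 -3 0 0 0 26" --pt "-7 0 -6 0 0 0 26" --pt "-7 0 -12 0 0 0 26" --pt "-8 0 -18 0 0 0 26" --pt "-9 0 -24 0 0 0 26" --pt "-10 0 -30 0 0 0 26" --pt "-11 0 -34 0 0 0 26" --pt "-12 0 -38 0 0 0 26" --pt "-12 0 -40 0 0 0 26" --pt "-12 0 -40 0 0 0 26"

```text
time: 3.85
position: [0.5045, -0.186, 0.0646]
tool_rot: [-0.133, 0.695, -0.694, 0.133]
ft_force: [0.3, -0.0, 0.2]
grip_width: 0.026
```

```bash
python3 -c "
from h import *
look('w3')"
```

```text
t 3.85 tcp [ 0.5045 -0.186   0.0646] F [ 0.26 -0.02  0.15] w 0.026 axes [[-0.93, -0.0, 0.369], [-0.369, 0.0, -0.93], [-0.0, -1.0, -0.0]]
handle 0.91 [324.  304.5] [ 0.5059 -0.1878  0.076 ]
stops_middle 0.69 [379.7 171.4] [ 0.5677 -0.1953  0.032 ]
```

View pics/w3.png

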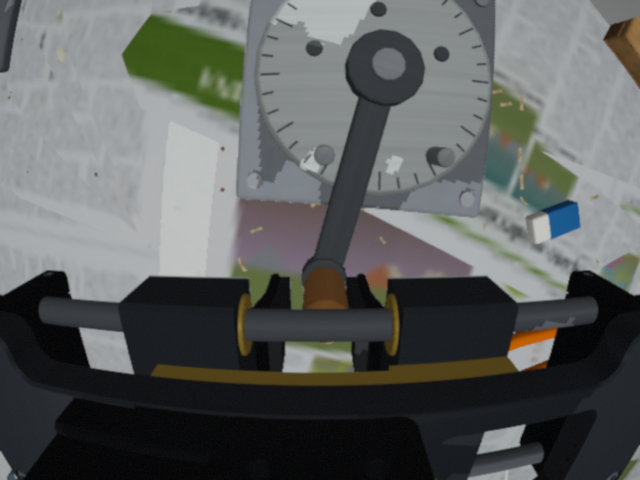

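The lever is near the left pin, with a gap of about 10 px at (340,155), and the force is about 0. I'll continue in small steps until the force rises.

>>> drive_tool --pt "-1 0 -3 0 0 0 26" --pt "-2 0 -6 0 0 0 26" --pt "-2 0 -6 0 0 0 26"

```text
time: 4.3
position: [0.504, -0.1796, 0.0645]
tool_rot: [-0.133, 0.695, -0.694, 0.133]
ft_force: [0.3, 0.4, 0.3]
grip_width: 0.026
```

>>> drive_tool --pt "-1 0 -2 0 0 0 26" --pt "-1 0 -3 0 0 0 26" --pt "-1 0 -3 0 0 0 26"

```text
time: 4.6
position: [0.5044, -0.1774, 0.0646]
tool_rot: [0.132, -0.694, 0.695, -0.133]
ft_force: [0.4, -3.4, -1.6]
grip_width: 0.0262
```

```bash
python3 -c "
from h import *
look('w4')
cv2.imwrite('pics/w4c.png',cv2.resize(cv2.imread('pics/w4.png')[20:340,230:530],None,fx=1.8,fy=1.8))"
```

```text
t 4.6 tcp [ 0.5044 -0.1774  0.0646] F [ 0.41 -3.44 -1.58] w 0.0262 axes [[-0.93, 0.001, 0.369], [-0.369, -0.001, -0.93], [-0.0, -1.0, 0.001]]
handle 0.67 [325.6 302.2] [ 0.507  -0.1791  0.076 ]
stops_middle 0.89 [394.3 177.4] [ 0.5677 -0.1948  0.032 ]
```

View pics/w4c.png

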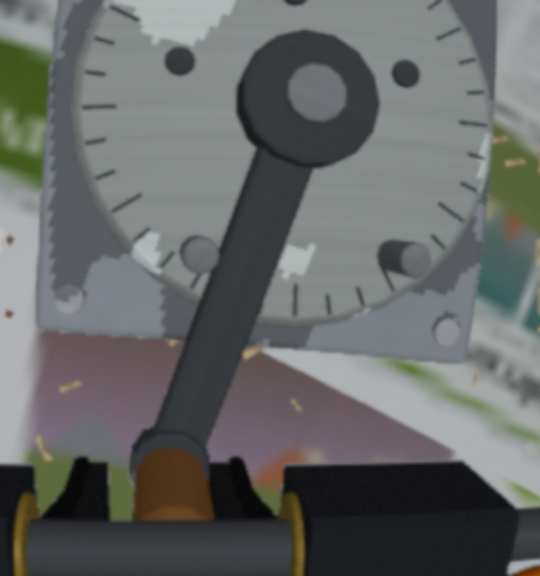

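Contact with the left pin is confirmed. The force is −3.4 N, the lever touches the pin in the picture, and stops_middle is unchanged. Now I'll swing right; the full chord is about 75 mm plus 6 mm of slack.

>>> drive_tool --pt "0 0 6 0 0 0 26" --pt "3 0 14 0 0 0 26" --pt "5 0 22 0 0 0 26" --pt "6 0 30 0 0 0 26" --pt "7 0 38 0 0 0 26" --pt "7 0 46 0 0 0 26" --pt "6 0 54 0 0 0 26" --pt "5 0 62 0 0 0 26" --pt "3 0 70 0 0 0 26" --pt "2 0 74 0 0 0 26"

```text
time: 5.75
position: [0.5303, -0.2475, 0.0647]
tool_rot: [0.132, -0.694, 0.695, -0.133]
ft_force: [-0.4, 0.2, 0.2]
grip_width: 0.0263
```

>>> drive_tool --pt "-1 0 2 0 0 0 26" --pt "-1 0 4 0 0 0 26" --pt "-1 0 4 0 0 0 26"

```text
time: 6.05
position: [0.5321, -0.2498, 0.0646]
tool_rot: [0.133, -0.694, 0.695, -0.133]
ft_force: [-0.4, 0.3, 0.1]
grip_width: 0.0258
```

```bash
python3 -c "
from h import *
look('w5')
cv2.imwrite('pics/w5c.png',cv2.resize(cv2.imread('pics/w5.png')[0:340,130:430],None,fx=1.7,fy=1.7))"
```

```text
t 6.05 tcp [ 0.5321 -0.2498  0.0646] F [-0.41  0.28  0.05] w 0.0258 axes [[-0.93, 0.0, 0.369], [-0.369, -0.0, -0.93], [-0.0, -1.0, 0.0]]
handle 0.78 [309.7 303.1] [ 0.5315 -0.2451  0.076 ]
stops_middle 0.69 [248.7 176.1] [ 0.5674 -0.1956  0.032 ]
```

View pics/w5c.png

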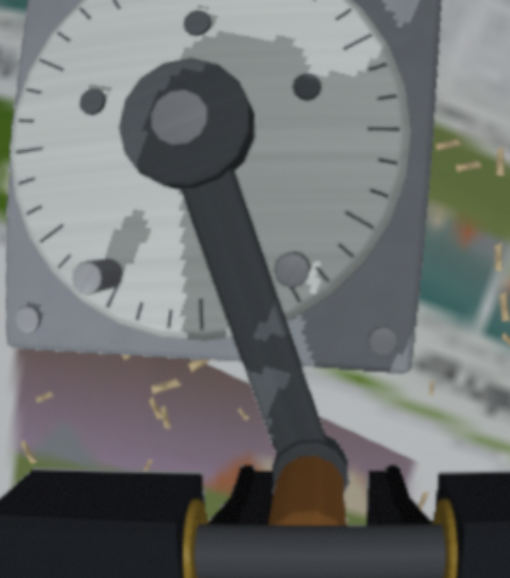

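A small gap to the right pin remains, with no force yet. Continuing in small steps.

>>> drive_tool --pt "-1 0 2 0 0 0 26" --pt "-1 0 3 0 0 0 26" --pt "-1 0 3 0 0 0 26"

```text
time: 6.5
position: [0.534, -0.2522, 0.0645]
tool_rot: [0.132, -0.695, 0.695, -0.133]
ft_force: [-0.3, 1.1, -0.3]
grip_width: 0.0262
```

>>> drive_tool --pt "-1 0 2 0 0 0 26" --pt "-1 0 3 0 0 0 26" --pt "-1 0 3 0 0 0 26"

```text
time: 6.8
position: [0.5348, -0.2532, 0.0643]
tool_rot: [-0.133, 0.696, -0.693, 0.132]
ft_force: [-1.6, 4.4, 2.1]
grip_width: 0.0259
```

Contact with the right pin is confirmed: the force is +4.7 N and the total travel is 81.7 mm against 81.4 expected. Now back to the middle.

>>> drive_tool --pt "0 0 0 0 0 0 26" --pt "0 0 -6 0 0 0 26" --pt "3 0 -14 0 0 0 26" --pt "5 0 -22 0 0 0 26" --pt "6 0 -30 0 0 0 26" --pt "7 0 -37 0 0 0 26" --pt "7 0 -42 0 0 0 26" --pt "7 0 -45 0 0 0 26" --pt "7 0 -45 0 0 0 26"

```text
time: 7.7
position: [0.5127, -0.2148, 0.0646]
tool_rot: [-0.133, 0.695, -0.694, 0.133]
ft_force: [-0.1, -0.2, 0.9]
grip_width: 0.0261
```

>>> drive_tool --pt "0 0 2 0 0 0 40" --pt "0 0 3 0 0 0 50" --pt "0 0 3 0 0 0 50" --pt "0 0 3 0 0 0 50" --pt "0 -20 3 0 0 0 50" --pt "0 -50 3 0 0 0 50" --pt "0 -90 3 0 0 0 50" --pt "0 -130 3 0 0 0 50" --pt "0 -130 3 0 0 0 50"

```text
time: 8.6
position: [0.5173, -0.2203, 0.2002]
tool_rot: [0.13, -0.691, 0.698, -0.136]
ft_force: [0.6, 0.3, -0.4]
grip_width: 0.0498
```

```bash
python3 -c "
from h import *
look('w6')
h=wz(mark_of('wrist','handle')[0]['location'],.076);d=np.array([.6145,-.178])-h[:2];print('q',.385-np.arctan2(d[1],d[0]))
cv2.imwrite('pics/w6c.png',cv2.resize(cv2.imread('pics/w6.png')[0:300,180:480],None,fx=1.8,fy=1.8))
camera('scene');d=mark_of('scene','small_handle')[0];print(d)"
```

```text
t 8.6 tcp [ 0.5173 -0.2203  0.2002] F [ 0.64  0.26 -0.42] w 0.0498 axes [[-0.93, 0.01, 0.368], [-0.369, -0.007, -0.93], [-0.007, -1.0, 0.01]]
handle 0.87 [309.6 236.1] [ 0.5095 -0.2128  0.076 ]
stops_middle 0.91 [310.5 160.4] [ 0.5608 -0.1912  0.032 ]
q 0.08002069716058369
{'location': [276.0, 288.5], 'conf': 0.72}
```

View pics/w6c.png

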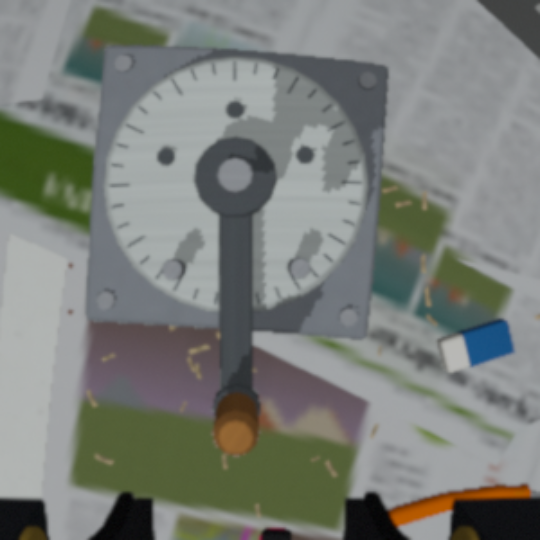

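The lever (x≈236) stands midway between the pins (175 and 300), and the gripper is well clear. Handing in.

```bash
python3 -c "
from h import *
print(hand_in()); state()"
```

```text
the job is handed in; nothing more can be done
None
the job is handed in; nothing more can be done
```

I swung the larger turntable's lever left to its stop pin and then right to the other, returned it to about half-way, released it and handed in. `hand_in` gave no verdict.

- **Left pin:** the force rose to about 3.5 N, against the roughly 11 N that turns the disc. The picture showed the lever touching the pin.
- **Right pin:** the force rose to about 4.7 N. Travel between the two contacts was 81.7 mm, against 81.4 mm expected.
- **Disc:** its stops-middle reading stayed within about 1 mm while the lever was being swung.
- **Final position:** the gripper is about 10 cm above the handle and touches nothing. In the last picture the lever is centred between the pins to within about 2 px.

**Readings that disagreed:** the last wrist readings were 6–8 mm off, giving a lever angle of +0.08 rad and shifting the stops-middle reading too. I put this down to the arm still settling, with the tool tilted about 0.6°. Even at +0.08 rad the lever is inside the 0.175 rad limit.

The smaller turntable was never approached. The network's mark for its handle moved 3 px in the scene image, which I took as detector noise.

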